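Charge a mill jar through a gated ball feeder

ROBOT

A 6-joint arm with a two-finger parallel gripper is mounted at the origin on a cart in front of the work surface, level with it; the furniture and walls round the work are solid. World frame = base frame: x ahead of the robot, y to its left, z up, the work surface at z = 0. Lengths are in m, angles in rad, forces in N, time in s.
With the tool pointing down it reaches from about 0.3 to 0.775 m from the base axis. Payload 14.6 kg.
Tool frame: the origin (TCP) lies at the very end of the fingers, on their centre line; the grasp point (between the pads) lies 19 mm behind it; z points along the fingers, y is the line along which they close (so a half turn about z gives the same grasp; the last joint's range is limited). The gripper opens to 94 mm and grips with 3 to 60 N. Pads are 16 mm wide; open, the fingers measure 119 mm over their backs; the gripper's body (75 mm by 177 mm) begins 78 mm behind the grasp point.
Start: joints at [1.11, 0.3, 1.521, -0, 1.321, -0.067], TCP at [0.211, 0.508, 0.205] pointing down, gripper open.
Joint ranges: [-3.03, 3.03], [-0.79, 2.21], [0.23, 2.52], [-1.04, 4.18], [0, 3.07], [-2.55, 2.55]. Speed limits (rad/s): [2.22, 2.22, 2.57, 3.14, 3.14, 3.14].

INTERFACE

Orientations are given as [roll, pitch, yaw] about the fixed x, y, z axes, in that order (R = Rz(yaw) Ry(pitch) Rx(roll)).
In Python, from station import ctrl gives the robot as it stands.
- The arm moves only by the tool carry_out, never from a script. Its argument "motion" is text: rows parted by semicolons, each of 7 numbers parted by spaces: the shift along the world's x, y, z in m, then the turn, a rotation vector about the world's x, y, z in degrees, then the closure in counts, from 0 (fully open) to 255 (shut). In form: dx dy dz wx wy wz hand; .... A call has 1 to 20 rows; each row shifts and turns the commanded pose from where the row before left it; what a row does not reach is not made up. A row lasts 1/12 s, in which the tool goes at most 41.7 mm and 7.16 degrees, less where a joint would pass 70% of its speed; a pose out of reach is approached as far as the arm can. A call is refused whole if a number of a shift passes 0.0417 or a number of a turn 7.16, either way. A call with a gripper value outside its range is refused whole. The fingers move at their own pace and stop on an object; "grip_force" is the grip in N (left out, the last holds). Time passes only in rows, so rows that do not move let the fingers close. It gives the time, the measured TCP pose, the force, the opening and the grip force at its end, in the units of the state.
- ctrl.get_obs(): the state, without advancing time (a new reading comes with each control period).
- ctrl.camera(name): name is "scene" or "top" or "wrist"; returns a dict with "pixels" (400x640x3 uint8, red, green, blue), "range_z" (400x640 float32, m along the optical axis (not along the pixel's ray), 0 where there is no reading), "K" (3x3 intrinsics, pixels), "position" and "attitude" of the camera in the world. Camera axes: x right, y up, looking along -z (the intrinsics and any distortion apply to the point x, -y, -z); pixel columns grow to the right and rows downward; lengths in m; the calibration is good to about 2 mm. A picture is of the moment at which its call begins.
- ctrl.hand_in(): hands the job in; it is judged then, once.
The state is a dict: "time_s": time; "qpos": joint angles; "joint_vel": joint speeds; "tau": joint torques, N m; "ee_pos": TCP position; "eef_rot": TCP orientation; "force": force on the tool from outside, world axes, zero at the start; "moment": the same for the moment, N m; "grip_width": finger opening in m; "grip_force": force on a finger pad.
Only numpy, scipy, OpenCV 4.12 (cv2) and the standard library are available. Lean on these libraries where they do the work, as an engineer would, in place of code of your own. Each camera call takes 0.05 s, during which the arm holds its last target. There are 200 camera calls.

TASK

Charge the mill jar with the four grinding balls: first tip the feeder's tray by its bar so that all four balls roll into the chute behind the closed gate, and set the tray back down. Then push the lock button fully down, draw the spring-loaded gate arm out by its upright grip until its pointer stands level with the set clamp on the scale rail, and finish still holding it there, with all the balls run down into the jar. Leave the set clamp and the things standing around alone.

Things in the scene. Friction and masses are not known exactly. Their poses are not given: they have to be found in the camera images.
- feeder: Fixed bench feeder on a grey base plate, 124 x 315 mm. Origin: under the plate's centre; x away from the robot, z up; balls run along -y. Chute in the middle: 56 mm wide inside, 25 degrees, wall tops z 165 mm at the tray end, 120 at the gate (y -55 mm); jar at the -y end. Gate housing on its robot side (x -99 to -31, y -66 to -44, top z 128 mm): lock button on top, gate arm out of its -x end.
- tray_bar (a point): Middle of the round steel bar behind the tipping tray: 10 mm thick, 70 mm long, along the feeder's x; the middle 55 mm is free to grip, 35 mm clear of the tray's rear wall. Tray down: at feeder (0, 162, 140) mm. It swings up and over towards the feeder's -y, and may turn in the grip.
- tray (a joint): Tilt of the sheet-metal tray (52 x 85 mm, walls 30 mm, open to the chute), rad: 0 down on its rest (floor falls 6 degrees away from the chute), grows as the bar is lifted, to 1.3; by 0.9 all balls roll out. Hinge axis along the feeder's x through feeder y 35, z 125 mm; the bar is 128 mm from it. Lifting takes about 3 N; let go, it falls back down.
- lock_top (a point): Centre of the top of the lock button: a black round button, 20 mm across, on top of the gate housing, standing 18 mm above it when up. Pushed straight down, 7 mm of travel, about 4 to 5 N all the way, then a hard stop; it stays down when let go. While it is up the gate arm is barred.
- lock (a joint): Travel of the lock button (m): 0 up (arm locked), 0.007 fully down (arm released from about 0.005).
- gate_arm: Telescoping gate arm: gate blade, rod and upright grip in one piece, sliding out along the feeder's -x (towards the robot), up to 80 mm. Origin: on the rod's axis, in the chute's middle when shut. A spring pulls it shut with 3 N when shut and 6 N at 65 mm, so it closes if let go. 50 mm out, the chute is open for all the balls.
- grip_knob (a point): Centre of the gate arm's upright black grip: a vertical cylinder, 20 mm across; the black part reaches from 22 mm below this point to 21 mm above it. It stands 22 mm (axis) beyond the housing's end when shut, and its lower end is just above the housing's top. It can be gripped from above in any direction.
- pointer (a point): Tip of the thin pointer on the gate arm beside the foot of the grip, at the same feeder x as the grip's axis; it runs along the edge of the scale rail.
- clamp_mark (a point): The set clamp's centre line (thin steel line on a small black clamp, 10 x 22 x 12 mm, with a steel screw), at its pointer-side edge. It sits by friction on the scale rail (steel, black tick every 10 mm) on the arm's +y side. The pointer must come level with it along the feeder's x, 52 to 68 mm of arm travel.
- jar_floor (a point): Centre of the inner floor of the round steel mill jar fixed to the base plate under the chute's outlet: 82 mm inside diameter, 50 mm deep.
- ball_1_center (a point): Centre of a polished steel grinding ball, 22 mm across, 44 g; at first in the tray.
- ball_2_center (a point): Centre of a polished steel grinding ball, 22 mm across, 44 g; at first in the tray.
- ball_3_center (a point): Centre of a polished steel grinding ball, 22 mm across, 44 g; at first in the tray.
- ball_4_center (a point): Centre of a polished steel grinding ball, 22 mm across, 44 g; at first in the tray.
- timer: Bystander: a white kitchen-style timer, 62 x 66 x 19 mm, lying on the worktop to the left; origin under its centre.
- powder_jar: Bystander: a white jar with a red lid, 65 mm across, 80 mm tall, to the left; origin under its centre.
- amber_bottle: Bystander: a brown bottle with a black cap, 62 mm across, 126 mm tall, to the right; origin under its centre.

How it is judged:
On the way, in this order (a step that is already met when the one before it is completed fails the run):
1. all four balls are in the chute behind the shut gate (y of ball_1_center in the frame of feeder between -0.062 and 0.032 m and z of each of ball_1_center, ball_2_center, ball_3_center, ball_4_center in the frame of feeder above 0.07 m and y of ball_2_center in the frame of feeder between -0.062 and 0.032 m and y of ball_3_center in the frame of feeder between -0.062 and 0.032 m and y of ball_4_center in the frame of feeder between -0.062 and 0.032 m and x of pointer in the frame of feeder above -0.126 m), for 0.2 s.
2. the tray is back down, the balls still behind the shut gate (all of step 1 and value of joint tray below 0.1 rad), for 0.2 s.
3. the lock button is pushed down (value of joint lock above 0.005 m), for 0.1 s.
At the end, for the whole second after the job is handed in: All four balls lie in the jar; the fingers hold the gate arm still with its pointer within 4 mm of the set clamp's line along the rail (grip or push force over 2 N); the tray is down (under 0.1 rad) and the lock button is down (over 5 mm) (horizontal distance between each of ball_1_center, ball_2_center, ball_3_center, ball_4_center and jar_floor below 0.042 m and z of ball_1_center in the frame of jar_floor between 0 and 0.05 m and z of ball_2_center in the frame of jar_floor between 0 and 0.05 m and z of ball_3_center in the frame of jar_floor between 0 and 0.05 m and z of ball_4_center in the frame of jar_floor between 0 and 0.05 m and x of pointer in the frame of clamp_mark between -0.004 and 0.004 m and contact force between the fingers and gate_arm above 2 N and linear speed of gate_arm below 0.02 m/s and value of joint tray below 0.1 rad and value of joint lock above 0.005 m); the arm keeps its last pose, push and grip.
It fails at once if the set clamp is moved along the rail by more than 3 mm (distance of clamp_mark from where it was at the start of the episode above 0.003 m).
It fails at once if a thing standing around is moved by more than 20 mm (distance of any of timer, powder_jar, amber_bottle from where it was at the start of the episode above 0.02 m).
It also fails if it takes over 58 s, if anything falls off the work surface, if the arm or the gripper's body presses on something with over 40 N, if the wrist force passes 120 N, or if a joint passes its speed limit or range.

## Working session

There is one attempt and no reset: what is moved stays moved. The work goes in short steps, Python scripts to look and compute and a tool call to move; the robot and the scene stay as the last step left them, time stands still between calls to the robot, and variables do not carry over. Pictures are saved under pics/ and viewed, at most 10 in all, crops included, and the job is handed in when it is done.

Besides the shell and the picture viewer there is one more tool, called after "Call:" by a JSON object that holds its "api" and its "payload", one argument or row to a line. carry_out: Moves the arm, as the interface text tells. Its arguments: {"type":"object","properties":{"motion":{"type":"string"},"grip_force":{"type":"number"}},"required":["motion"]}

```bash
mkdir -p pics; cat > h.py <<'E'
import numpy as np, cv2
from station import ctrl
def R_of(a):
    a=np.array(a,float)
    if a.shape==(3,3): return a
    if a.size==4: raise SystemExit(('quat',a))
    from scipy.spatial.transform import Rotation as R
    return R.from_euler('xyz',a).as_matrix()
def cloud(c):
    K=np.array(c['K']);z=c['range_z'];v,u=np.mgrid[:z.shape[0],:z.shape[1]]
    P=np.stack([(u-K[0,2])/K[0,0]*z,-(v-K[1,2])/K[1,1]*z,-z],-1)
    W=P@R_of(c['attitude']).T+np.array(c['position']); W[z==0]=np.nan
    return W
E
python3 - <<'E'
from h import *
for n in('scene','top'):
    c=ctrl.camera(n);cv2.imwrite(f'pics/{n}0.png',c['pixels'][...,::-1]);np.savez(f'{n}0.npz',**c)
    print(n,c['K'],c['position'],c['attitude'],[k for k in c])
print(ctrl.get_obs())
E
```

```text
scene [[378.9453765    0.         312.8417803 ]
 [  0.         378.9453765  197.30743475]
 [  0.           0.           1.        ]] [ 0.00354793 -0.29494986  0.76795494] [ 7.70804619e-01  3.13663655e-04 -1.07408055e+00] ['pixels', 'range_z', 'K', 'position', 'attitude']
top [[436.34260693   0.         316.52412448]
 [  0.         436.34260693 206.80346965]
 [  0.           0.           1.        ]] [ 0.29634455 -0.00841728  1.27628223] [ 0.21659417 -0.00213209 -1.45230007] ['pixels', 'range_z', 'K', 'position', 'attitude']
{'time_s': 0.1, 'qpos': array([ 1.11042861e+00,  3.00398060e-01,  1.52148640e+00,  2.19009948e-05,
        1.32072951e+00, -6.65930817e-02]), 'joint_vel': array([-0.00019033, -0.00429087, -0.00031088,  0.00017264, -0.00029808,
        0.00263252]), 'tau': array([ 1.85952325e-03, -5.32643473e+01, -3.53289449e+01,  7.09746312e-02,
        2.35034153e-02, -2.51344818e-05]), 'ee_pos': array([0.21091387, 0.50770332, 0.20496646]), 'eef_rot': array([-3.14057502e+00, -8.91290083e-05,  2.74781254e+00]), 'force': array([-0.36984003, -0.20571067,  0.17570579]), 'moment': array([-0.02191182, -0.01343761, -0.01864156]), 'grip_force': 0.0, 'grip_width': 0.09437272561045246}
```

View pics/scene0.png

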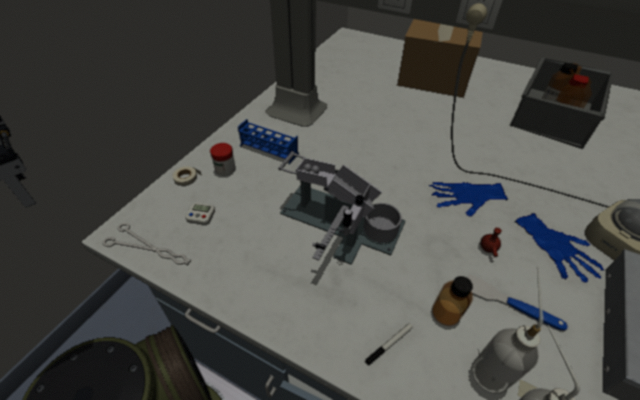

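View pics/top0.png

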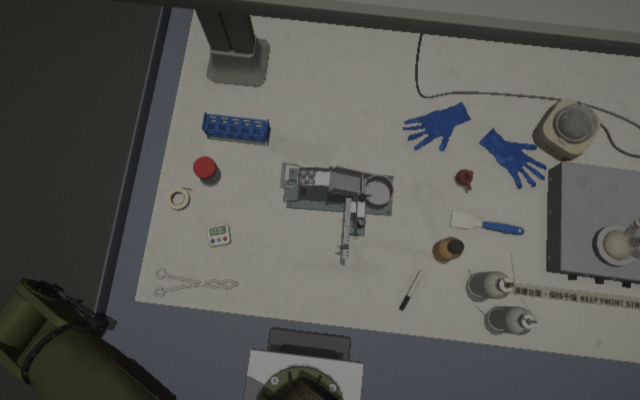

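The feeder is at about top px (335,195), with the tray bar at (284,175), the jar at (378,190), and the gate arm and scale rail at (345,235). The timer, powder jar and bottle are clear of it. Next I'll fit the feeder frame.

```bash
python3 - <<'E'
from h import *
import numpy as np
c=dict(np.load('top0.npz'));W=cloud(c)
im=c['pixels'][...,::-1]
z=W[...,2]
roi=np.zeros(z.shape,bool);roi[150:275,265:405]=1
tab=z[100:120,300:380];print('table z',np.nanmedian(tab))
# top of things
m=roi&(z>0.012)
pts=W[m]
print(len(pts))
np.set_printoptions(precision=4,suppress=True)
# plate: low band
hist,e=np.histogram(z[roi&(z>0.003)],bins=np.arange(0.003,0.2,0.005));print(list(zip(e.round(3),hist)))
pl=roi&(z>0.005)&(z<0.02)
r=cv2.minAreaRect(W[pl][:,:2].astype(np.float32)*1000);print(r)
big=cv2.resize(im[150:275,265:405],None,fx=5.5,fy=4.8,interpolation=cv2.INTER_CUBIC)
big=cv2.resize(im[150:270,270:410],None,fx=5,fy=5,interpolation=cv2.INTER_CUBIC);cv2.imwrite('pics/topz.png',cv2.convertScaleAbs(big,alpha=1.6))
E
```

```text
table z 0.001227614248395903
3679
[(np.float64(0.003), np.int64(3481)), (np.float64(0.008), np.int64(1166)), (np.float64(0.013), np.int64(391)), (np.float64(0.018), np.int64(56)), (np.float64(0.023), np.int64(34)), (np.float64(0.028), np.int64(40)), (np.float64(0.033), np.int64(35)), (np.float64(0.038), np.int64(43)), (np.float64(0.043), np.int64(28)), (np.float64(0.048), np.int64(38)), (np.float64(0.053), np.int64(33)), (np.float64(0.058), np.int64(72)), (np.float64(0.063), np.int64(73)), (np.float64(0.068), np.int64(39)), (np.float64(0.073), np.int64(42)), (np.float64(0.078), np.int64(56)), (np.float64(0.083), np.int64(90)), (np.float64(0.088), np.int64(99)), (np.float64(0.093), np.int64(281)), (np.float64(0.098), np.int64(305)), (np.float64(0.103), np.int64(131)), (np.float64(0.108), np.int64(107)), (np.float64(0.113), np.int64(120)), (np.float64(0.118), np.int64(169)), (np.float64(0.123), np.int64(288)), (np.float64(0.128), np.int64(213)), (np.float64(0.133), np.int64(164)), (np.float64(0.138), np.int64(214)), (np.float64(0.143), np.int64(211)), (np.float64(0.148), np.int64(87)), (np.float64(0.153), np.int64(44)), (np.float64(0.158), np.int64(8)), (np.float64(0.163), np.int64(3)), (np.float64(0.168), np.int64(15)), (np.float64(0.173), np.int64(2)), (np.float64(0.178), np.int64(0)), (np.float64(0.183), np.int64(0)), (np.float64(0.188), np.int64(0)), (np.float64(0.193), np.int64(0))]
((571.06689453125, -34.69065856933594), (377.1327209472656, 425.4072265625), 6.810730934143066)
```

View pics/topz.png

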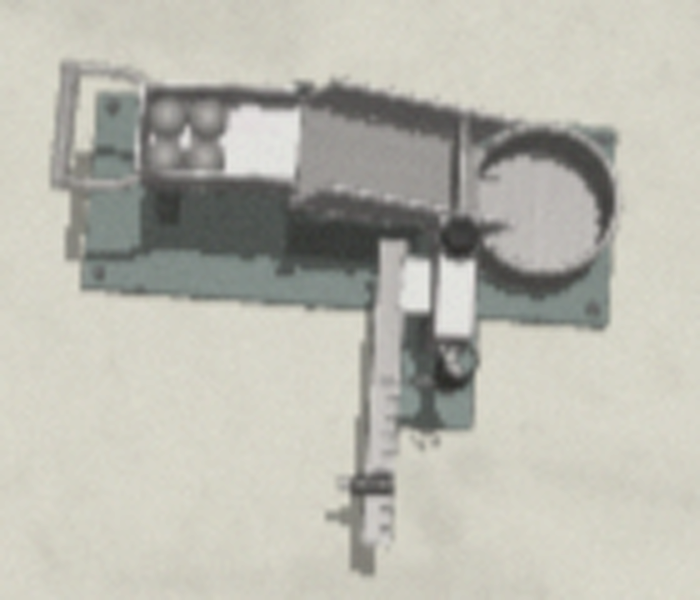

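The zoomed crop shows the bar at (65,123), the four balls at (185,135), the button at (460,235), the knob at (455,360), the clamp at (372,485), and plate corners at (82,290), (607,327) and (617,127).

```bash
cat >> h.py <<'E'
np.set_printoptions(precision=4,suppress=True)
def ray(c,u,v,z):
    K=np.array(c['K']);d=R_of(c['attitude'])@np.array([(u-K[0,2])/K[0,0],-(v-K[1,2])/K[1,1],-1]);p=np.array(c['position'])
    return p+d*(z-p[2])/d[2]
def kabsch(A,B):
    A=np.array(A);B=np.array(B);a=A.mean(0);b=B.mean(0);H=(A-a).T@(B-b)
    th=np.arctan2(H[0,1]-H[1,0],H[0,0]+H[1,1]);R=np.array([[np.cos(th),-np.sin(th)],[np.sin(th),np.cos(th)]])
    return th,b-R@a,(A@R.T+b-R@a)-B
E
python3 - <<'E'
from h import *
c=dict(np.load('top0.npz'));W=cloud(c)
q=lambda x,y,z: ray(c,270+(x+.5)/5-.5,150+(y+.5)/5-.5,z)[:2]
bl=q(82,290,.008);br=q(607,327,.008);tr=q(617,127,.008);bar=q(66,123,.145)
print(bl,br,tr,np.linalg.norm(br-bl),np.linalg.norm(tr-br),bar)
A=[(-.062,.1575),(-.062,-.1575),(.062,-.1575),(0,.162)]
th,t,res=kabsch(A,[bl,br,tr,bar]);print('yaw',np.degrees(th),t,res)
R=np.array([[np.cos(th),-np.sin(th)],[np.sin(th),np.cos(th)]])
inv=lambda p:(p-t)@R
for n,x,y,z in[('button',460,233,.146),('knob',455,352,.165),('clamp',388,484,.11),('barA',70,65,.145),('barB',60,183,.145)]:
    p=q(x,y,z);u,v=int(270+x/5),int(150+y/5);print(n,p,inv(p),'depth z',W[v-2:v+3,u-2:u+3,2])
E
```

```text
[0.5606 0.1118] [ 0.5753 -0.2003] [ 0.6991 -0.1962] 0.3124149512687184 0.1238769393643926 [0.6225 0.1196]
yaw 2.64375757272202 [ 0.6299 -0.0417] [[ 0.0001  0.001 ]
 [-0.0001 -0.0016]
 [ 0.      0.0001]
 [-0.      0.0005]]
button [ 0.5866 -0.0974] [-0.0458 -0.0536] depth z [[0.1494 0.1504 0.152  0.1444 0.1444]
 [0.1446 0.1464 0.1482 0.1501 0.1449]
 [0.1482 0.1425 0.1459 0.1464 0.1468]
 [0.1459 0.1458 0.1478 0.1476 0.1472]
 [0.1464 0.1473 0.1469 0.1457 0.1449]]
knob [ 0.5182 -0.0994] [-0.1142 -0.0525] depth z [[0.1087 0.1119 0.1698 0.1693 0.1098]
 [0.1701 0.1039 0.1095 0.0982 0.0083]
 [0.1063 0.1105 0.1058 0.0813 0.0031]
 [0.1057 0.1048 0.1037 0.008  0.0094]
 [0.1039 0.1392 0.0109 0.0095 0.0122]]
clamp [ 0.4532 -0.0752] [-0.1781 -0.0253] depth z [[ 0.0973  0.0978  0.1002  0.0942 -0.0008]
 [ 0.1037  0.105   0.1069  0.0982  0.0006]
 [    nan  0.1055  0.1046  0.1007  0.0048]
 [ 0.101   0.1065  0.1063  0.1018  0.0032]
 [ 0.1002  0.1014  0.1039  0.0966 -0.005 ]]
barA [0.6552 0.1219] [0.0328 0.1622] depth z [[0.0051 0.0032 0.0009 0.0016 0.0026]
 [0.1389 0.1455 0.1491 0.1466 0.1461]
 [0.1438 0.1461 0.1396 0.1448 0.1425]
 [0.1442 0.1508 0.1432 0.1426 0.1406]
 [0.1459 0.1467 0.1457 0.1421 0.0011]]
barB [0.5889 0.1183] [-0.0336  0.1617] depth z [[ 0.1439  0.1473  0.1449  0.1413  0.0044]
 [ 0.1422  0.1453  0.1447  0.1429  0.1418]
 [ 0.1466  0.1462  0.1447  0.1406  0.1424]
 [-0.0027  0.0078 -0.0002  0.0032  0.    ]
 [ 0.0024 -0.0001 -0.0019 -0.0012  0.0062]]
```

Call:
{"api": "carry_out", "payload": {
  "motion": "0.0257 -0.0242 0 0 0 1.575 145;0.0257 -0.0242 0 0 0 1.575 145;0.0257 -0.0242 0 0 0 1.575 145;0.0257 -0.0242 0 0 0 1.575 145;0.0257 -0.0242 0 0 0 1.575 145;0.0257 -0.0242 0 0 0 1.575 145;0.0257 -0.0242 0 0 0 1.575 145;0.0257 -0.0242 0 0 0 1.575 145;0.0257 -0.0242 0 0 0 1.575 145;0.0257 -0.0242 0 0 0 1.575 145;0.0257 -0.0242 0 0 0 1.575 145;0.0257 -0.0242 0 0 0 1.575 145;0.0257 -0.0242 0 0 0 1.575 145;0.0257 -0.0242 0 0 0 1.575 145;0.0257 -0.0242 0 0 0 1.575 145;0.0257 -0.0242 0 0 0 1.575 145;0 0 0 0 0 0 145;0 0 0 0 0 0 145",
  "grip_force": 10
}}

```text
time_s: 1.6
ee_pos: [0.6227, 0.1194, 0.2043]
eef_rot: [-3.141, -0.002, -3.098]
force: [-0.4, -0.2, 0.1]
grip_width: 0.0407
grip_force: 0.0
```

```bash
python3 - <<'E'
from h import *
c=ctrl.camera('wrist');cv2.imwrite('pics/w1.png',cv2.convertScaleAbs(c['pixels'][...,::-1],alpha=1.4));np.savez('w1.npz',**c)
print(c['position'],c['attitude'],c['K'][0,0])
E
```

```text
[0.5503 0.1174 0.3841] [-0.2532 -0.0003  1.6139] 321.9587187907575
```

View pics/w1.png

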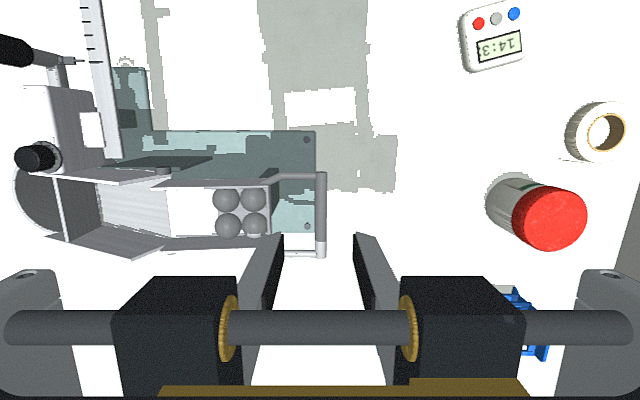

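The wrist view shows the bar from (320,172) to (323,258), midway between the fingertips at (283,235) and (357,235). I'll check its centre by ray casting.

```bash
python3 - <<'E'
from h import *
c=dict(np.load('w1.npz'))
a=ray(c,321,174,.145);b=ray(c,322.5,256,.145);print(a,b,(a+b)/2)
E
```

```text
[0.5893 0.1214 0.145 ] [0.6554 0.1256 0.145 ] [0.6223 0.1235 0.145 ]
```

Call:
{"api": "carry_out", "payload": {
  "motion": "0 0.0005 -0.021 0 0 0 145;0 0.0005 -0.021 0 0 0 145;0 0.0005 -0.021 0 0 0 145;0 0 -0.020 0 0 0 145;0 0 0 0 0 0 145;0 0 0 0 0 0 255;0 0 0 0 0 0 255;0 0 0 0 0 0 255;0 0 0 0 0 0 255;0 0 0 0 0 0 255",
  "grip_force": 12
}}

```text
time_s: 2.48
ee_pos: [0.6225, 0.122, 0.1234]
eef_rot: [-3.141, 0.001, -3.096]
force: [0.6, -20.3, 2.8]
grip_width: 0.0108
grip_force: 10.7
```

Call:
{"api": "carry_out", "payload": {
  "motion": "0 -0.001 0 0 0 0 255;0 0 0 0 0 0 255"
}}

```text
time_s: 2.65
ee_pos: [0.6226, 0.1212, 0.1234]
eef_rot: [3.141, 0.001, -3.096]
force: [0.5, -0.3, 5.3]
grip_width: 0.0094
grip_force: 12.0
```

Call:
{"api": "carry_out", "payload": {
  "motion": "0 -0.0011 0.0066 0 0 0 255;0 -0.0011 0.0066 0 0 0 255;0.0001 -0.0018 0.0064 0 0 0 255;0.0001 -0.0018 0.0064 0 0 0 255;0.0001 -0.0025 0.0062 0 0 0 255;0.0001 -0.0025 0.0062 0 0 0 255;0.0001 -0.0031 0.0059 0 0 0 255;0.0001 -0.0031 0.0059 0 0 0 255;0.0002 -0.0037 0.0056 0 0 0 255;0.0002 -0.0037 0.0056 0 0 0 255;0.0002 -0.0043 0.0052 0 0 0 255;0.0002 -0.0043 0.0052 0 0 0 255;0.0002 -0.0048 0.0047 0 0 0 255;0.0002 -0.0048 0.0047 0 0 0 255;0.0002 -0.0053 0.0042 0 0 0 255;0.0002 -0.0053 0.0042 0 0 0 255;0.0003 -0.0056 0.0036 0 0 0 255;0.0003 -0.0056 0.0036 0 0 0 255;0.0003 -0.006 0.003 0 0 0 255;0.0003 -0.006 0.003 0 0 0 255"
}}

```text
time_s: 4.32
ee_pos: [0.6259, 0.0454, 0.2271]
eef_rot: [3.14, 0.002, -3.095]
force: [0.3, 3.8, 5.3]
grip_width: 0.0095
grip_force: 12.0
```

Call:
{"api": "carry_out", "payload": {
  "motion": "0 0 0 0 0 0 255;0 0 0 0 0 0 255;0 0 0 0 0 0 255;0 0 0 0 0 0 255;0 0 0 0 0 0 255;0 0 0 0 0 0 255;0 0 0 0 0 0 255;0 0 0 0 0 0 255"
}}

```text
time_s: 4.98
ee_pos: [0.6259, 0.0455, 0.227]
eef_rot: [3.141, 0.002, -3.095]
force: [-1.0, 4.2, 9.0]
grip_width: 0.0094
grip_force: 12.0
```

```bash
python3 - <<'E'
from h import *
s=ctrl.camera('scene')['pixels'][130:280,250:430,::-1];t=ctrl.camera('top')['pixels'][140:290,250:430,::-1]
cv2.imwrite('pics/tip.png',cv2.convertScaleAbs(cv2.resize(np.hstack([s,t]),(800,333),interpolation=cv2.INTER_CUBIC),alpha=1.6))
E
```

```text
(no output)
```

View pics/tip.png

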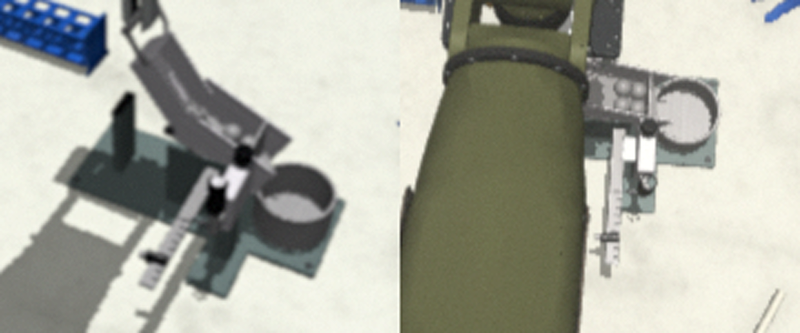

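The tray is tipped. All four balls lie 2x2 in the chute behind the gate (right half, about (630,95)) and the jar is empty. Now I'll lower the tray.

Call:
{"api": "carry_out", "payload": {
  "motion": "-0.0003 0.006 -0.003 0 0 0 255;-0.0003 0.006 -0.003 0 0 0 255;-0.0003 0.0056 -0.0036 0 0 0 255;-0.0003 0.0056 -0.0036 0 0 0 255;-0.0002 0.0053 -0.0042 0 0 0 255;-0.0002 0.0053 -0.0042 0 0 0 255;-0.0002 0.0048 -0.0047 0 0 0 255;-0.0002 0.0048 -0.0047 0 0 0 255;-0.0002 0.0043 -0.0052 0 0 0 255;-0.0002 0.0043 -0.0052 0 0 0 255;-0.0002 0.0037 -0.0056 0 0 0 255;-0.0002 0.0037 -0.0056 0 0 0 255;-0.0001 0.0031 -0.0059 0 0 0 255;-0.0001 0.0031 -0.0059 0 0 0 255;-0.0001 0.0025 -0.0062 0 0 0 255;-0.0001 0.0025 -0.0062 0 0 0 255;-0.0001 0.0018 -0.0064 0 0 0 255;-0.0001 0.0018 -0.0064 0 0 0 255;0 0.0011 -0.0066 0 0 0 255;0 0.0011 -0.0066 0 0 0 255"
}}

```text
time_s: 6.75
ee_pos: [0.6219, 0.1212, 0.1216]
eef_rot: [-3.141, -0.001, -3.096]
force: [0.3, -1.7, -0.6]
grip_width: 0.0095
grip_force: 12.0
```

Call:
{"api": "carry_out", "payload": {
  "motion": "0 0 0 0 0 0 255;0 0 0 0 0 0 145;0 0 0 0 0 0 145;0 0 0 0 0 0 145;0 0 0 0 0 0 145;0 0 0.02 0 0 0 145;0 0 0.03 0 0 0 145;0 0 0.03 0 0 0 145;0 0 0.03 0 0 0 145;0 0 0 0 0 0 145"
}}

```text
time_s: 7.58
ee_pos: [0.6238, 0.1214, 0.2393]
eef_rot: [3.141, 0.009, -3.096]
force: [0.4, 0.8, 0.3]
grip_width: 0.0407
grip_force: 0.0
```

```bash
python3 - <<'E'
from h import *
o=ctrl.get_obs();print(o['qpos'],o['ee_pos'],o['joint_vel'])
E
```

```text
[ 0.1346  0.4687  1.2119 -0.      1.4517 -1.4822] [0.6238 0.1214 0.2393] [-0.0005  0.0436  0.0856  0.0002 -0.0948  0.0012]
```

Call:
{"api": "carry_out", "payload": {
  "motion": "-0.0028 -0.0168 -0.003 0 0 -6.92 255;-0.0028 -0.0168 -0.003 0 0 -6.92 255;-0.0028 -0.0168 -0.003 0 0 -6.92 255;-0.0028 -0.0168 -0.003 0 0 -6.92 255;-0.0028 -0.0168 -0.003 0 0 -6.92 255;-0.0028 -0.0168 -0.003 0 0 -6.92 255;-0.0028 -0.0168 -0.003 0 0 -6.92 255;-0.0028 -0.0168 -0.003 0 0 -6.92 255;-0.0028 -0.0168 -0.003 0 0 -6.92 255;-0.0028 -0.0168 -0.003 0 0 -6.92 255;-0.0028 -0.0168 -0.003 0 0 -6.92 255;-0.0028 -0.0168 -0.003 0 0 -6.92 255;-0.0028 -0.0168 -0.003 0 0 -6.92 255;0 0 0 0 0 0 255;0 0 0 0 0 0 255;0 0 0 0 0 0 255"
}}

```text
time_s: 8.92
ee_pos: [0.5859, -0.0966, 0.1935]
eef_rot: [3.141, -0.0, 1.621]
force: [-0.4, 0.2, -0.4]
grip_width: 0.0006
grip_force: 0.0
```

```bash
python3 - <<'E'
from h import *
c=ctrl.camera('wrist');cv2.imwrite('pics/w2.png',cv2.convertScaleAbs(c['pixels'][...,::-1],alpha=1.4));np.savez('w2.npz',**c)
E
```

```text
(no output)
```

View pics/w2.png

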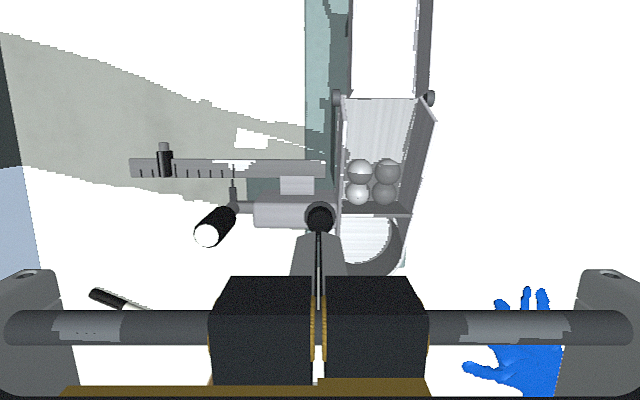

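The four balls sit 2x2 behind the gate at (372,180) and the tray is down. The button is at (319,217), the clamp at (165,160), the pointer tip near (233,166), and the knob top at (205,236).

```bash
python3 - <<'E'
from h import *
c=dict(np.load('w2.npz'));W=cloud(c)
im=c['pixels'][130:260,120:350,::-1]
cv2.imwrite('pics/w2z.png',cv2.resize(im,None,fx=3.4,fy=3.4,interpolation=cv2.INTER_CUBIC))
print('button',ray(c,319,213,.146), W[208:216,319,2])
print('knobtop',ray(c,206,236,.172),np.nanmedian(W[232:240,202:210].reshape(-1,3),0))
print('rail',np.nanmedian(W[163:168,190:200].reshape(-1,3),0),'clamp',np.nanmedian(W[158:168,161:168].reshape(-1,3),0))
E
```

```text
button [ 0.5866 -0.0888  0.146 ] [0.1403 0.1424 0.1457 0.1459 0.1459 0.147  0.1464 0.1466]
knobtop [ 0.5121 -0.1008  0.172 ] [ 0.4515 -0.1669  0.0001]
rail [ 0.4783 -0.0656  0.0962] clamp [ 0.4547 -0.0638  0.102 ]
```

View pics/w2z.png

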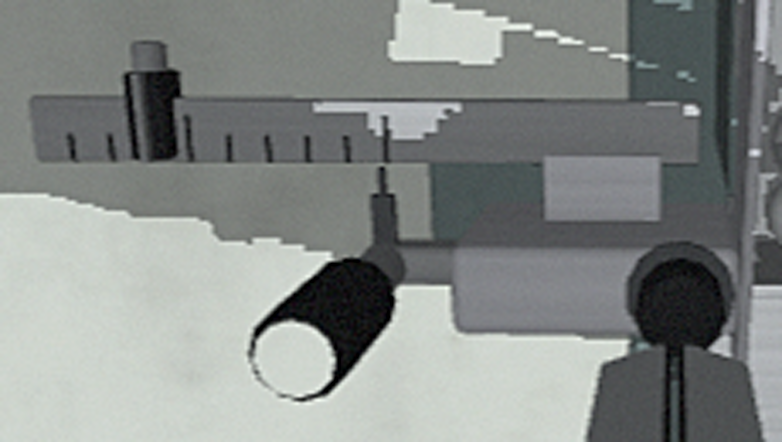

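Call:
{"api": "carry_out", "payload": {
  "motion": "0.0005 -0.0005 -0.015 0 0 0 255;0 0 -0.015 0 0 0 255;0 0 -0.013 0 0 0 255;0 0 -0.005 0 0 0 255;0 0 -0.002 0 0 0 255;0 0 -0.001 0 0 0 255;0 0 -0.001 0 0 0 255;0 0 -0.001 0 0 0 255;0 0 0 0 0 0 255"
}}

```text
time_s: 9.72
ee_pos: [0.5867, -0.0975, 0.141]
eef_rot: [3.14, 0.0, 1.618]
force: [-0.3, 3.3, 4.0]
grip_width: 0.0001
grip_force: 1.8
```

```bash
python3 - <<'E'
from h import *
c=dict(np.load('w2.npz'))
th=np.radians(2.64);x=np.array([np.cos(th),np.sin(th)])
for z in(.094,.098,.102):
  f=lambda X,Y:ray(c,120+(X+.5)/3.4-.5,130+(Y+.5)/3.4-.5,z)[:2]
  print(z,'ptr',f(381,168),'clamp bottom',f(153,158),'travel',(f(381,168)-f(153,158))@x, 'tick', (f(385,158)-f(190,158))@x)
f=lambda X,Y,z:ray(c,120+(X+.5)/3.4-.5,130+(Y+.5)/3.4-.5,z)[:2]
print('button',f(680,303,.146),'knob',f(292,360,.172),f(387,262,.105))
E
```

```text
0.094 ptr [ 0.5094 -0.0767] clamp bottom [ 0.4508 -0.077 ] travel 0.058576391672649275 tick 0.050242130966510055
0.098 ptr [ 0.5105 -0.0759] clamp bottom [ 0.4527 -0.0762] travel 0.05773717666259849 tick 0.0495223196356984
0.102 ptr [ 0.5115 -0.0751] clamp bottom [ 0.4546 -0.0754] travel 0.056897961652547596 tick 0.048802508304886805
button [ 0.5873 -0.0932] knob [ 0.5118 -0.1005] [ 0.5134 -0.0987]
```

Call:
{"api": "carry_out", "payload": {
  "motion": "0 0 -0.0008 0 0 0 255;0 0 -0.0008 0 0 0 255;0 0 -0.0008 0 0 0 255;0 0 0 0 0 0 255"
}}

```text
time_s: 10.05
ee_pos: [0.5867, -0.0977, 0.1392]
eef_rot: [3.14, 0.0, 1.618]
force: [-1.7, 4.4, 11.1]
grip_width: 0.0008
grip_force: 5.8
```

Call:
{"api": "carry_out", "payload": {
  "motion": "0 0 -0.0006 0 0 0 255;0 0 -0.0006 0 0 0 255;0 0 0 0 0 0 255"
}}

```text
time_s: 10.3
ee_pos: [0.5868, -0.0977, 0.139]
eef_rot: [3.139, 0.0, 1.618]
force: [-7.2, 4.2, 21.5]
grip_width: 0.0007
grip_force: 10.5
```

Call:
{"api": "carry_out", "payload": {
  "motion": "0 0 0.02 0 0 0 255;0 0 0.02 0 0 0 255;0 0 0.02 0 0 0 145;-0.0187 -0.0008 0 0 0 0 145;-0.0187 -0.0008 0 0 0 0 145;-0.0187 -0.0008 0 0 0 0 145;-0.0187 -0.0008 0 0 0 0 145;0 0 0 0 0 0 145;0 0 -0.02 0 0 0 145;0 0 -0.02 0 0 0 145;0 0 -0.02 0 0 0 145;0 0 0 0 0 0 145;0 0 0 0 0 0 145"
}}

```text
time_s: 11.38
ee_pos: [0.5115, -0.101, 0.1365]
eef_rot: [-3.14, -0.0, 1.617]
force: [0.2, 0.5, 1.1]
grip_width: 0.0408
grip_force: 0.0
```

Call:
{"api": "carry_out", "payload": {
  "motion": "0 0 0 0 0 0 255;0 0 0 0 0 0 255;0 0 0 0 0 0 255;0 0 0 0 0 0 255;0 0 0 0 0 0 255;0 0 0 0 0 0 255",
  "grip_force": 25
}}

```text
time_s: 11.88
ee_pos: [0.5122, -0.101, 0.1376]
eef_rot: [3.14, 0.001, 1.618]
force: [3.3, 0.8, 3.8]
grip_width: 0.0195
grip_force: 25.0
```

Call:
{"api": "carry_out", "payload": {
  "motion": "-0.003 -0.00014 0 0 0 0 255;-0.003 -0.00014 0 0 0 0 255;-0.003 -0.00014 0 0 0 0 255;-0.003 -0.00014 0 0 0 0 255;-0.003 -0.00014 0 0 0 0 255;-0.003 -0.00014 0 0 0 0 255;-0.003 -0.00014 0 0 0 0 255;-0.003 -0.00014 0 0 0 0 255;-0.003 -0.00014 0 0 0 0 255;-0.003 -0.00014 0 0 0 0 255;-0.003 -0.00014 0 0 0 0 255;-0.003 -0.00014 0 0 0 0 255;-0.003 -0.00014 0 0 0 0 255;-0.003 -0.00014 0 0 0 0 255;-0.003 -0.00014 0 0 0 0 255;-0.003 -0.00014 0 0 0 0 255;-0.003 -0.00014 0 0 0 0 255;-0.003 -0.00014 0 0 0 0 255;-0.003 -0.00014 0 0 0 0 255;-0.0007 0 0 0 0 0 255"
}}

```text
time_s: 13.55
ee_pos: [0.4543, -0.1036, 0.1376]
eef_rot: [3.139, 0.0, 1.618]
force: [5.6, 1.8, 3.7]
grip_width: 0.0196
grip_force: 25.0
```

Call:
{"api": "carry_out", "payload": {
  "motion": "0 0 0 0 0 0 255;0 0 0 0 0 0 255;0 0 0 0 0 0 255;0 0 0 0 0 0 255;0 0 0 0 0 0 255;0 0 0 0 0 0 255;0 0 0 0 0 0 255;0 0 0 0 0 0 255;0 0 0 0 0 0 255;0 0 0 0 0 0 255;0 0 0 0 0 0 255;0 0 0 0 0 0 255"
}}

```text
time_s: 14.55
ee_pos: [0.4545, -0.1036, 0.1376]
eef_rot: [3.139, 0.0, 1.618]
force: [5.5, 1.7, 6.1]
grip_width: 0.019
grip_force: 25.0
```

```bash
python3 - <<'E'
from h import *
c=ctrl.camera('wrist');np.savez('w3.npz',**c);im=c['pixels'][...,::-1]
a=cv2.resize(im,(600,375));s=ctrl.camera('scene')['pixels'][140:290,270:420,::-1]
b=cv2.resize(im[140:220,240:400],(640,320),interpolation=cv2.INTER_CUBIC)
out=np.zeros((600,800,3),np.uint8);out[:250,:400]=cv2.resize(im,(400,250));out[:250,400:650]=cv2.convertScaleAbs(cv2.resize(s,(250,250),interpolation=cv2.INTER_CUBIC),alpha=1.6);out[270:590,:640]=b
cv2.imwrite('pics/w3.png',out)
E
```

```text
(no output)
```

View pics/w3.png

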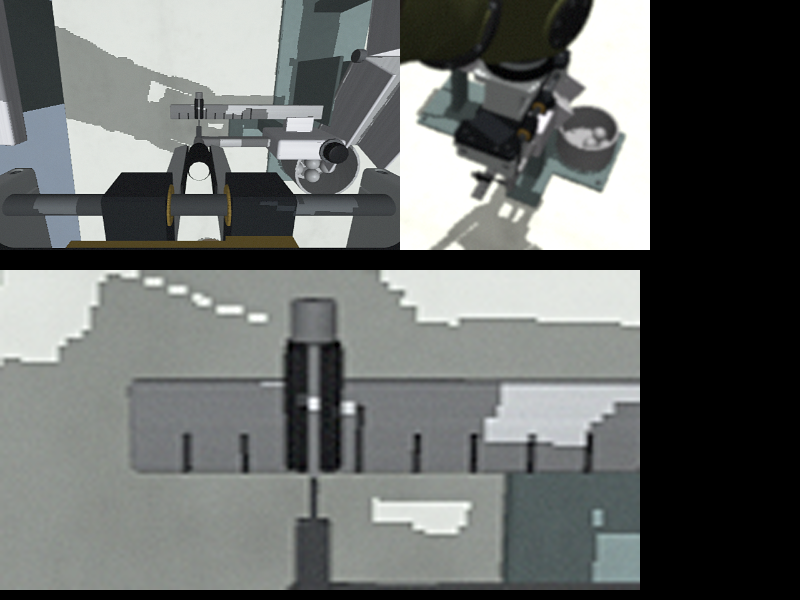

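The pointer (313,485) is in line with the clamp's line (314,470), and balls are visible in the jar. I'll check that all four are there.

```bash
python3 - <<'E'
from h import *
im=dict(np.load('w3.npz'))['pixels'][180:330,440:640,::-1]
t=ctrl.camera('scene')['pixels'][185:250,355:425,::-1];p=ctrl.camera('top')['pixels'][160:230,325:405,::-1]
f=lambda a,w:cv2.convertScaleAbs(cv2.resize(a,(w,300),interpolation=cv2.INTER_CUBIC),alpha=1.4)
cv2.imwrite('pics/jar.png',np.hstack([f(im,380),f(t,210),f(p,210)]))
E
```

```text
(no output)
```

View pics/jar.png

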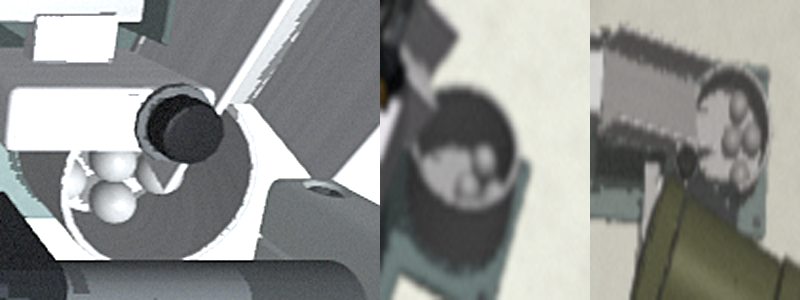

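The top view shows all four balls in the jar, at (740,108), (733,135), (752,138) and (738,175), and the chute is empty. Handing in.

```bash
python3 -c "
from h import *
print(ctrl.hand_in())"
```

```text
the job is handed in; nothing more can be done
None
```

I handed the job in with all four balls in the jar, the tray down, the lock pressed to its stop, and the gripper holding the gate arm with its pointer level with the clamp line; no verdict came back.

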